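# Fill the vial row of a medicine tray and hold the spring clip gaping over its bed card

## Task

Get this patient's blue medicine tray ready: stand the blue-capped vial and the amber vial upright in the two empty wells, either way round, so that with the red-capped vial in the middle well they make one full row. Then squeeze the orange spring clip open, take it off the tray's side wall and bring it down over the middle of the top edge of the upright card, one jaw in front and one behind and neither touching it, so that the nurse can slip the signed order in. Finish there still holding the clip squeezed wide open; do not press on the card or let the clip go, leave the red-capped vial in its well, and do not knock over the saline bottle.

Things in the scene. Friction and masses are not known exactly. Their poses are not given: they have to be found in the camera images.
- vial_blue_centre (a point): Centre (half-way up) of the clear glass vial with the blue cap, standing loose on the table: 23 mm diameter, 51 mm tall, 28 g, straight sides up to about 33 mm above its base, narrower neck and cap above. z axis up through the cap; yaw means nothing.
- vial_amber_centre (a point): Centre (half-way up) of the amber (orange-brown) vial with the grey cap, standing loose on the table; same size and mass as the blue-capped vial.
- vial_red_centre (a point): Centre of the red-capped vial, same size, which already stands in the middle well.
- tray: Blue open tray, 200 mm deep (x) and 280 mm wide (y), walls 3 mm thick, rim 34 mm above the table; fixed, but shifted and turned from one start to the next. Origin: centre of its underside. x to the back (towards the card), y to the left, z up. A white block with three wells in a row stands in front, a wipe sachet lies in the middle.
- well_1 (a point): Centre of the floor of the left end well, axes as the tray's. The wells are round blind holes, 26.5 mm wide, 10 mm deep, 60 mm apart along y, 40 mm behind the tray's front. The floor is 7 mm and the block's top 17 mm above the table. A seated vial's centre is 25.5 mm above this point. Grip vials by the upper half, so that the fingertips stay above the block.
- well_2 (a point): Centre of the floor of the middle well, taken by the red-capped vial.
- well_3 (a point): Centre of the floor of the right end well.
- card_top (a point): Middle of the top edge of the stiff white card with a green band that stands upright in a foot at the back of the tray, 115 mm behind the row of wells. Card 100 mm wide, 2 mm thick, its top 113 mm above the table. x axis square to the card, to the back of the tray; y along the top edge to the left; z up. The card does not move.
- clip: Orange spring clip like a big peg, 48 g; origin on its hinge pin. x: line along which its two finger plates are squeezed; y: along the pin; z: up, from jaws to plates. It starts jaws down on the tray's right-hand side wall, 18 mm down over it, from 50 mm before to 30 mm behind its middle, x square to the wall. Squeezing takes 4 N at first, 8 N at the stop; up to 40 N does no harm.
- clip_grip (a point): Middle between the clip's two finger plates at the height to squeeze them, 35 mm above the hinge pin, axes as the clip's. The plates end 12 mm above it. They are 24 mm wide (along y); over their outsides they spread about 40 mm at the start and 22 mm when squeezed to the stop, where they stand parallel. Let go, the spring shuts the clip.
- clip_mouth (a point): The point midway between the tips of the clip's jaws, 28 mm below the hinge pin and 63 mm below clip_grip, same axes as clip_grip. The jaws are 36 mm wide (along y). Squeezed fully open the tips gape about 13 mm. The room between the jaws reaches 22 mm up from this point, to the spring coil.
- clip_jaw (a joint): Angle in rad by which each jaw of the clip is turned open (both move alike): 0 shut, about 0.055 biting on the tray wall, 0.25 squeezed fully open to the stop.
- saline_centre (a point): Centre (half-way up) of the white saline bottle, 67 mm wide and 192 mm tall, a loose bystander behind the vials.
There are look-alikes about, which are no part of the job. What is shaped like the part that bears vial_blue_centre but pink is not meant. Several things have the shape of the clip; the one meant has the colours described above.

How it is judged (in metres and radians):
On the way, in this order (a step that is already met when the one before it is completed fails the run):
1. all three vials stand upright in the row of wells, let go (((horizontal distance between vial_blue_centre and well_1 below 0.006 m and horizontal distance between vial_amber_centre and well_3 below 0.006 m) or (horizontal distance between vial_blue_centre and well_3 below 0.006 m and horizontal distance between vial_amber_centre and well_1 below 0.006 m)) and horizontal distance between vial_red_centre and well_2 below 0.006 m and z of each of vial_blue_centre, vial_amber_centre, vial_red_centre in the frame of well_1 below 0.03 m and angle between each of vial_blue_centre, vial_amber_centre, vial_red_centre's own z axis and vertical below 0.12 rad and contact force between the fingers and vial_blue below 0.05 N and contact force between the fingers and vial_amber below 0.05 N and contact force between the fingers and vial_red below 0.05 N), for 0.2 s.
2. the clip is held squeezed open, clear of the tray (value of joint clip_jaw above 0.19 rad and contact force between the fingers and clip above 3 N and height (world z) of clip_mouth above 0.045 m and contact force between clip and tray below 0.1 N), for 0.2 s.
At the end, for the whole second after the job is handed in: Vials upright, seated, within 6 mm of their wells, let go. Fingers hold the clip over 0.19 rad open; jaw tips 8-24 mm below the card's top edge, mid-point within 5 mm of its plane and 22 mm of its middle, upright within 11 and square within 14 degrees, still, touching neither card nor tray (all of step 1 and value of joint clip_jaw above 0.19 rad and contact force between the fingers and clip above 3 N and x of clip_mouth in the frame of card_top between -0.005 and 0.005 m and y of clip_mouth in the frame of card_top between -0.022 and 0.022 m and z of clip_mouth in the frame of card_top between -0.024 and -0.008 m and angle between the x axis of clip_mouth and the x axis of card_top, either way round below 0.25 rad and angle between clip_mouth's own z axis and vertical below 0.2 rad and contact force between clip and card below 0.5 N and contact force between clip and tray below 0.5 N and linear speed of clip below 0.02 m/s); the arm keeps its last pose, push and grip.
It fails at once if the card is pressed hard (contact force between anything else and card above 12 N).
It fails at once if the red-capped vial is taken out of its well or knocked over (distance of vial_red_centre from where it was at the start of the episode above 0.015 m or angle between vial_red_centre's own z axis and vertical above 0.4 rad).
It fails at once if the saline bottle is knocked over (angle between saline_centre's own z axis and vertical above 0.5 rad).
It also fails if it takes over 69 s, if anything falls off the work surface, if the arm or the gripper's body presses on something with over 40 N, if the wrist force passes 120 N, or if a joint passes its speed limit or range.

## Robot

A 6-joint arm with a two-finger parallel gripper is mounted at the origin on a cart in front of the work surface, level with it; the furniture and walls round the work are solid. World frame = base frame: x ahead of the robot, y to its left, z up, the work surface at z = 0. Lengths are in mm, angles in rad, forces in N, time in s.
With the tool pointing down it reaches from about 350 to 775 mm from the base axis. Payload 7.3 kg.
Tool frame: the origin (TCP) lies at the very end of the fingers, on their centre line; the grasp point (between the pads) lies 19 mm behind it (bot.grip_point_offset is the distance from the TCP to the grasp point, in mm); z points along the fingers, y is the line along which they close (so a half turn about z gives the same grasp; the last joint's range is limited). The gripper opens to 92 mm and grips with 3 to 60 N. Pads are 19 mm wide; open, the fingers measure 130 mm over their backs; the gripper's body (75 mm by 190 mm) begins 47 mm behind the grasp point.
Start: joints at [-0.146, 0.342, 1.524, -0, 1.275, -0.146], TCP at [525.019, 0.019, 226.741] pointing down, gripper open.
Joint ranges: [-2.53, 2.53], [-0.77, 2.02], [0.04, 2.7], [-1, 4.14], [0.28, 2.66], [-3.11, 3.11]. Speed limits (rad/s): [2.57, 2.57, 3.14, 3.14, 3.14, 3.14].

## Interface

Orientations are given as [roll, pitch, yaw] about the fixed x, y, z axes, in that order (R = Rz(yaw) Ry(pitch) Rx(roll)).
In Python, from plant import bot gives the robot as it stands. The module is installed in compiled form; this text tells all that it offers.
- The arm moves only by the shell command python3 -m jog 'ROWS' [OPENING]. ROWS is JSON, a list of rows, each a list of 6 numbers: the shift along the tool's x, y, z in mm, then the turn, a rotation vector about the tool's x, y, z in rad. In form: [[dx, dy, dz, rx, ry, rz], ...]. A call has 1 to 12 rows; each row shifts and turns the commanded pose from where the row before left it, along the tool's axes as they then stand; what a row does not reach is not made up. A row lasts 1/10 s, in which the tool goes at most 50 mm and 8.59 degrees, less where a joint would pass 70% of its speed; a pose out of reach is approached as far as the arm can. A call with a gripper value outside its range is refused whole. OPENING is the opening in per cent of the stroke, from 0 (shut) to 100 (fully open), set as the call begins (- or left out, the last holds). The fingers move at their own pace and stop on an object; the grip force is fixed at half the most. Time passes only in rows, so rows that do not move let the fingers close. It gives the time, the measured TCP pose, the force, the opening and the grip force at its end, in the units of the state.
- bot.get_obs(): the state, without advancing time (a new reading comes with each control period).
- bot.capture(name): name is "scene" or "side" or "wrist"; returns the picture (420x560x3 uint8, red, green, blue); there is no depth.
- bot.camera_model(name): a dict with "fx", "fy", "cx", "cy" (pixels), "position" and "orientation" of the camera in the world; the wrist camera has in their place "T_tool_cam" (4x4, takes a point from camera to tool coordinates, whose origin is the TCP and whose axes are the flange's). Camera axes: x right, y down, z forward; pixel columns grow to the right and rows downward; lengths in mm; the calibration is good to about 2 mm. A picture is of the moment at which its call begins: read the wrist's pose just before it. camera_model takes no time and is no camera call.
- bot.close_job(): hands the job in; it is judged then, once.
Trained networks look in the newest picture that a camera, given by its name, has taken for a name from the list of things; names that differ only in an ending like _2 or _b are one class to them, and where a whole thing is asked for, a point or a joint stands for the part that bears it (a point fixed in the world has none). Each returns a list of dicts, best first, with "p" (0 to 1); they miss things now and then, are a little off and sometimes report something else, mostly with a low value. They report only what shows in the picture. A call takes as long as a camera call. They do not tell look-alikes from the thing itself.
- bot.outline_of(target, camera): "mask" (420x560 bool, what is visible of it) and "pixel" ([column, row] in pixels, amid what is visible of it).
The state is a dict: "time": time; "joint_positions": joint angles; "dq": joint speeds; "tau": joint torques, N m; "tool_pos": TCP position; "tcp_rot": TCP orientation; "contact_force": force on the tool from outside, world axes, zero at the start; "moment": the same for the moment, N m; "grip_width": finger opening in mm; "finger_force": force on a finger pad.
Only numpy, scipy, OpenCV 4.12 (cv2) and the standard library are available. Lean on these libraries where they do the work, as an engineer would, in place of code of your own. Each camera call takes 0.05 s, during which the arm holds its last target. There are 200 camera calls.

## Working session

There is one attempt and no reset: what is moved stays moved. The work goes in short steps, Python scripts to look and compute and a shell command to move; the robot and the scene stay as the last step left them, time stands still between calls to the robot, and variables do not carry over. Pictures are saved under pics/ and viewed, at most 10 in all, crops included, and the job is handed in when it is done.

```bash
mkdir -p pics; ls; cat > h.py <<'E'
import numpy as np, cv2
from plant import bot
from scipy.spatial.transform import Rotation as R
def cam(name):
    m=bot.camera_model(name); K=(m['fx'],m['fy'],m['cx'],m['cy'])
    if 'T_tool_cam' in m:
        o=bot.get_obs(); T=np.eye(4); T[:3,:3]=R.from_euler('xyz',o['tcp_rot']).as_matrix(); T[:3,3]=o['tool_pos']
        T=T@np.array(m['T_tool_cam'])
    else:
        T=np.eye(4); q=np.array(m['orientation'])
        T[:3,:3]=q if q.shape==(3,3) else (R.from_euler('xyz',q) if q.size==3 else R.from_quat(q)).as_matrix()
        T[:3,3]=m['position']
    return K,T
def ray(c,px):
    (fx,fy,cx,cy),T=c; d=T[:3,:3]@np.array([(px[0]-cx)/fx,(px[1]-cy)/fy,1]); return T[:3,3],d/np.linalg.norm(d)
def atz(c,px,z):
    o,d=ray(c,px); return o+d*(z-o[2])/d[2]
def proj(c,P):
    (fx,fy,cx,cy),T=c; p=(np.asarray(P)-T[:3,3])@T[:3,:3]; return np.array([fx*p[...,0]/p[...,2]+cx,fy*p[...,1]/p[...,2]+cy]).T
def tri(rs):
    A=0;b=0
    for o,d in rs:
        M=np.eye(3)-np.outer(d,d);A=A+M;b=b+M@o
    return np.linalg.solve(A,b)
def snap(name,fn=None):
    c=cam(name); im=bot.capture(name)
    if fn: cv2.imwrite('pics/'+fn,im[:,:,::-1])
    return c,im
E
python3 - <<'E'
from h import *
for n in ['scene','side','wrist']:
    m=bot.camera_model(n); print(n,m)
a=[]
for n in ['scene','side']:
    c,im=snap(n); a.append(im)
    for t in ['vial_blue_centre','tray','clip','saline_centre','vial_amber_centre','vial_red_centre']:
        for r in bot.outline_of(t,n):
            ys,xs=np.nonzero(r['mask']); col=np.median(im[r['mask']],0)
            print(n,t,round(r['p'],2),np.round(r['pixel']),[xs.min(),xs.max(),ys.min(),ys.max()],col)
cv2.imwrite('pics/a1.png',a[0][:,:,::-1]);cv2.imwrite('pics/a2.png',a[1][:,:,::-1])
E
```

```text
pics
scene {'fx': 543.327276880107, 'fy': 543.327276880107, 'cx': 276.6393981934891, 'cy': 211.66637663181004, 'position': array([-310.41120974,  641.39835701,  770.98350081]), 'orientation': array([-2.14487065, -0.01701704, -2.14572468])}
side {'fx': 488.3423209062509, 'fy': 488.3423209062509, 'cx': 289.8849647168645, 'cy': 214.99343140616517, 'position': array([-528.85312356,   -8.28747567,  788.61837795]), 'orientation': array([-2.14934443,  0.01466088, -1.52899559])}
wrist {'fx': 298.0456674361404, 'fy': 298.0456674361404, 'cx': 277.9008904397194, 'cy': 207.87681976595897, 'T_tool_cam': array([[-1.26915414e-03, -9.62667994e-01, -2.70681959e-01,
         7.44450718e+01],
       [ 9.99999188e-01, -1.19120866e-03, -4.52245383e-04,
         1.58538651e-01],
       [ 1.12923463e-04, -2.70682313e-01,  9.62668724e-01,
        -1.56941126e+02],
       [ 0.00000000e+00,  0.00000000e+00,  0.00000000e+00,
         1.00000000e+00]])}
scene vial_blue_centre 0.74 [176. 305.] [np.int64(169), np.int64(180), np.int64(292), np.int64(315)] [117. 117. 115.]
scene vial_blue_centre 0.66 [203. 313.] [n
[... 911 characters left out ...]
.int64(372), np.int64(181), np.int64(271)] [66. 96. 91.]
side tray 0.79 [321. 235.] [np.int64(260), np.int64(373), np.int64(194), np.int64(268)] [116. 141. 137.]
side tray 0.69 [316. 243.] [np.int64(311), np.int64(319), np.int64(234), np.int64(251)] [176. 164. 157.]
side clip 0.72 [373. 241.] [np.int64(363), np.int64(379), np.int64(226), np.int64(253)] [140.   96.   81.5]
side clip 0.64 [408. 252.] [np.int64(400), np.int64(415), np.int64(234), np.int64(262)] [105.  76. 110.]
side clip 0.26 [376. 242.] [np.int64(370), np.int64(378), np.int64(230), np.int64(253)] [144.  98.  80.]
side vial_red_centre 0.59 [314. 242.] [np.int64(311), np.int64(318), np.int64(235), np.int64(251)] [181. 169. 161.]
```

```bash
python3 - <<'E'
import cv2,numpy as np
a=cv2.imread('pics/a1.png');b=cv2.imread('pics/a2.png')
cv2.imwrite('pics/v1.png',cv2.resize(a[140:360,120:420],(800,587),interpolation=cv2.INTER_CUBIC))
cv2.imwrite('pics/v2.png',cv2.resize(b[140:360,150:450],(800,587),interpolation=cv2.INTER_CUBIC))
E
```

```text
(no output)
```

View pics/v1.png

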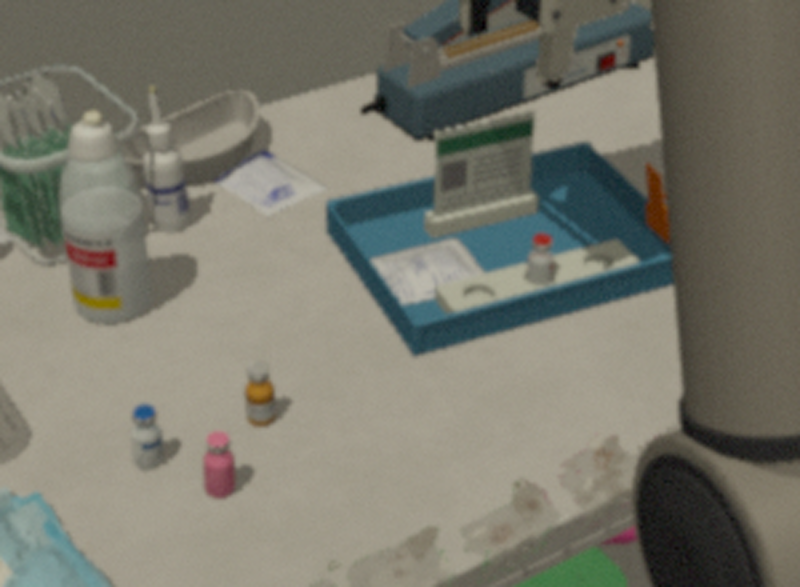

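View pics/v2.png

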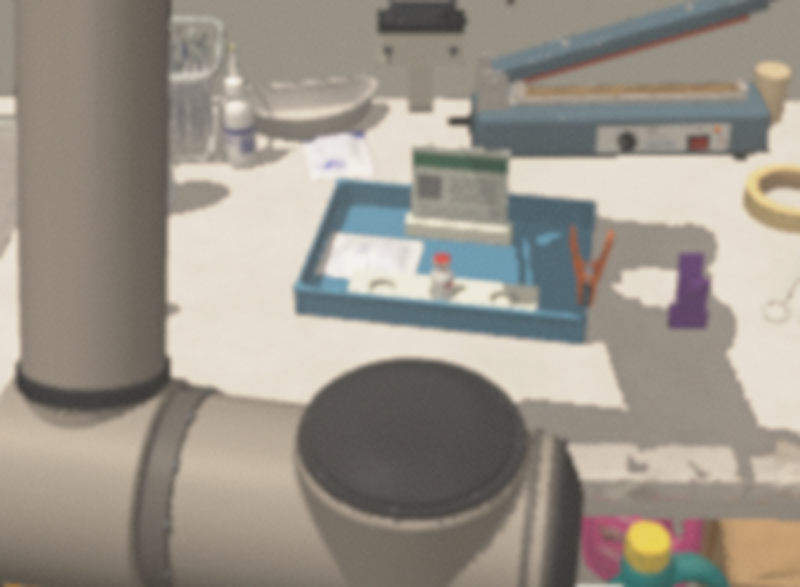

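The scene view shows the blue-capped vial at (175,304), the pink look-alike at (202,314), the amber vial at (217,288) and the saline bottle at (156,221). In the side view the orange clip is on the tray's right wall at (371,239), and a purple look-alike clip is at (409,249). The blue-capped vial and the orange clip match the description; the pink vial and purple clip don't.

```bash
python3 - <<'E'
from h import *
s=800/300
cs,cd=cam('scene'),cam('side')
A=lambda p:(120+p[0]/s,140+p[1]/s); B=lambda p:(150+p[0]/s,140+p[1]/s)
for n,p in [('blue',(147,437)),('pink',(219,465)),('amber',(259,395))]: print(n,atz(cs,A(p),25.5).round())
print('saline',atz(cs,(156,221),96).round())
for n,p in [('FL',(417,330)),('BL',(330,205)),('BR',(588,147))]: print('sc',n,atz(cs,A(p),34).round())
for n,p in [('FL',(296,289)),('BL',(338,182)),('FR',(587,315)),('BR',(596,203))]: print('sd',n,atz(cd,B(p),34).round())
for n,p in [('w1',(480,292)),('w3',(603,260))]: print('sc',n,atz(cs,A(p),17).round())
for n,p in [('w1',(383,286)),('w3',(512,296))]: print('sd',n,atz(cd,B(p),17).round())
print('redcap sc',atz(cs,A((543,240)),58).round(),'sd',atz(cd,B((442,258)),58).round())
print('card sc',[atz(cs,A(p),113).round() for p in [(438,128),(533,115)]],'sd',[atz(cd,B(p),113).round() for p in [(415,150),(509,151)]])
print('clip grip approx',atz(cd,B((592,235)),87).round(), atz(cd,B((588,275)),52).round())
E
```

```text
blue [472. 360.  26.]
pink [417. 328.  26.]
amber [470. 267.  26.]
saline [667. 313.  96.]
sc FL [464. 125.  34.]
sc BL [662.  93.  34.]
sc BR [ 619. -176.   34.]
sd FL [468. 119.  34.]
sd BL [660.  91.  34.]
sd FR [ 434. -156.   34.]
sd BR [ 624. -184.   34.]
sc w1 [498.  38.  17.]
sc w3 [479. -83.  17.]
sd w1 [497.  36.  17.]
sd w3 [483. -90.  17.]
redcap sc [487. -18.  58.] sd [488. -21.  58.]
card sc [array([615.,   6., 113.]), array([590., -81., 113.])] sd [array([597.,   6., 113.]), array([597., -88., 113.])]
clip grip approx [ 488. -162.   87.] [ 472. -159.   52.]
```

```bash
cat >> h.py <<'E'
def go(x,y,z,closing=None):
    """delta in tool axes to a TCP target, tool down; closing = world angle of closing line"""
    o=bot.get_obs(); Rm=R.from_euler('xyz',o['tcp_rot']).as_matrix()
    d=Rm.T@(np.array([x,y,z])-o['tool_pos'])
    cy=np.arctan2(Rm[1,1],Rm[0,1]); dz=0
    if closing is not None:
        a=(closing-cy+np.pi/2)%np.pi-np.pi/2; dz=-a   # tool z is down
    print('t',round(o['time'],1),'shift',d.round(1),'rz',round(dz,3),'ang',round(cy,3),'tool_x',Rm[:,0].round(3),'tilt',Rm[:2,2].round(4),'j6',o['joint_positions'][5].round(2))
E
python3 - <<'E'
from h import *
go(440,310,200,np.pi/2)
E
```

```text
t 0.7 shift [310.  -85.   26.8] rz -1.571 ang 0.0 tool_x [-0.  1. -0.] tilt [ 0.0002 -0.    ] j6 -0.15
```

```bash
python3 -m jog '[[39,-10,3,0,0,0],[39,-10,3,0,0,0],[39,-10,3,0,0,0],[39,-10,3,0,0,0],[39,-10,3,0,0,0],[39,-10,3,0,0,0],[39,-10,3,0,0,0],[39,-10,3,0,0,0],[0,0,0,0,0,0],[0,0,0,0,0,0]]' 40
python3 - <<'E'
from h import *
c,im=snap('wrist','w1.png')
for t in ['vial_blue_centre','vial_amber_centre']:
  for r in bot.outline_of(t,'wrist'):
    ys,xs=np.nonzero(r['mask']); print(t,round(r['p'],2),np.round(r['pixel']),[xs.min(),xs.max(),ys.min(),ys.max()],np.mean(im[r['mask']],0).round(),atz(c,r['pixel'],25).round(1))
cv2.imwrite('pics/v3.png',cv2.resize(im[:,:,::-1],(800,600)))
E
```

```text
time: 1.7
tool_pos: [444.6, 312.4, 202.5]
tcp_rot: [-3.141, 0.001, 1.573]
contact_force: [0.3, 0.1, -0.3]
grip_width: 36.9
finger_force: 0.0
vial_blue_centre 0.91 [307. 147.] [np.int64(295), np.int64(315), np.int64(136), np.int64(157)] [ 98. 117. 136.] [476.4 362.2  25. ]
vial_blue_centre 0.58 [256. 174.] [np.int64(246), np.int64(266), np.int64(164), np.int64(187)] [166. 112. 121.] [420.  332.7  25. ]
vial_amber_centre 0.86 [298. 226.] [np.int64(292), np.int64(311), np.int64(214), np.int64(242)] [143. 127. 107.] [468.2 270.4  25. ]
vial_amber_centre 0.42 [308. 323.] [np.int64(298), np.int64(325), np.int64(320), np.int64(326)] [38. 53. 59.] [484.7 136.1  25. ]
```

View pics/v3.png

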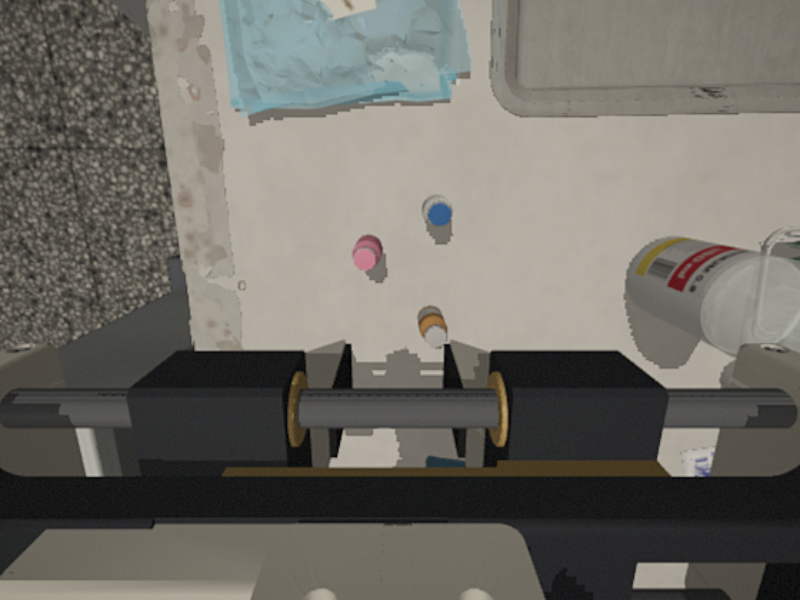

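The wrist view shows the blue cap at (307,149), pink at (257,181) and the amber vial's grey cap at (304,236), viewed at 800x600. This crop confirms which vial is the blue-capped one.

```bash
python3 - <<'E'
from h import *
c=cam('wrist')
for n,p in [('blue',(438,213)),('amber',(434,337)),('pink',(367,259))]: print(n,atz(c,(p[0]*.7,p[1]*.7),50).round(1))
go(474,362,80)
E
```

```text
blue [475.  360.6  50. ]
amber [474.2 265.8  50. ]
pink [423.5 327.3  50. ]
t 1.9 shift [ 51.2  28.4 122.8] rz 0 ang -0.001 tool_x [ 0.001  1.    -0.   ] tilt [ 0.0002 -0.0003] j6 0.47
```

```bash
python3 -m jog '[[16,9.5,0,0,0,0],[17,9.5,0,0,0,0],[17,9.5,30,0,0,0],[0,0,31,0,0,0],[0,0,31,0,0,0],[0,0,30,0,0,0],[0,0,0,0,0,0],[0,0,0,0,0,0]]'
python3 - <<'E'
from h import *
go(474.5,361,14)
E
```

```text
time: 2.65
tool_pos: [474.3, 361.2, 81.3]
tcp_rot: [3.142, 0.0, 1.569]
contact_force: [-0.1, 0.0, 0.9]
grip_width: 36.4
finger_force: 0.0
t 2.6 shift [-0.2  0.2 67.3] rz 0 ang -0.002 tool_x [ 0.002  1.    -0.   ] tilt [ 0.     -0.0001] j6 0.52
```

```bash
python3 -m jog '[[0,0,17,0,0,0],[0,0,17,0,0,0],[0,0,17,0,0,0],[0,0,16,0,0,0],[0,0,0,0,0,0],[0,0,0,0,0,0]]'; python3 -m jog '[[0,0,0,0,0,0],[0,0,0,0,0,0],[0,0,0,0,0,0],[0,0,0,0,0,0],[0,0,0,0,0,0],[0,0,0,0,0,0]]' 0; python3 -m jog '[[0,0,-20,0,0,0],[0,0,-30,0,0,0],[0,0,-30,0,0,0],[0,0,-30,0,0,0],[0,0,-30,0,0,0],[0,0,0,0,0,0]]'
```

```text
time: 3.25
tool_pos: [474.8, 362.3, 15.6]
tcp_rot: [3.139, -0.001, 1.57]
contact_force: [-0.2, 0.2, 0.6]
grip_width: 36.9
finger_force: 0.0
time: 3.85
tool_pos: [474.2, 362.4, 14.9]
tcp_rot: [3.14, -0.001, 1.571]
contact_force: [-1.3, -1.3, 6.1]
grip_width: 21.1
finger_force: 29.9
time: 4.45
tool_pos: [475.5, 363.3, 158.4]
tcp_rot: [3.134, -0.004, 1.571]
contact_force: [0.0, 0.6, -0.5]
grip_width: 21.0
finger_force: 29.9
```

```bash
python3 - <<'E'
from h import *
go(498,37,150,np.pi/2-.14)
E
```

```text
t 4.5 shift [-326.3   22.4    7.2] rz -1.431 ang 0.0 tool_x [-0.     1.     0.004] tilt [0.0074 0.0043] j6 0.52
```

```bash
python3 -m jog '[[-20,0,0,0,0,-0.143],[0,0,0,0,0,-0.143],[0,0,0,0,0,-0.143],[0,0,0,0,0,-0.143],[0,0,0,0,0,-0.143],[0,0,0,0,0,-0.143],[0,0,0,0,0,-0.143],[0,0,0,0,0,-0.143],[0,0,0,0,0,-0.143],[0,0,0,0,0,-0.143],[0,0,0,0,0,0]]'
python3 - <<'E'
from h import *
go(450,10,160,np.pi/2-.14)
E
```

```text
time: 5.55
tool_pos: [473.1, 341.8, 152.9]
tcp_rot: [-3.141, -0.001, 3.002]
contact_force: [0.0, -0.4, 1.3]
grip_width: 20.8
finger_force: 29.9
t 5.5 shift [ -23.2 -331.8   -6.9] rz 0.0 ang 1.431 tool_x [-0.99   0.139  0.001] tilt [-0.0012 -0.0007] j6 -0.94
```

```bash
python3 -m jog '[[-8,-40,0,0,0,0],[-8,-40,-2,0,0,0],[-8,-40,-2,0,0,0],[-8,-40,-2,0,0,0],[-8,-40,-2,0,0,0],[-8,-40,-2,0,0,0],[-8,-40,-2,0,0,0],[-8,-40,-2,0,0,0],[-2,-30,-2,0,0,0],[0,0,0,0,0,0],[0,0,0,0,0,0],[0,0,0,0,0,0]]'
python3 - <<'E'
from h import *
c,im=snap('wrist','w2.png')
for t in ['vial_red_centre','clip','tray']:
  for r in bot.outline_of(t,'wrist'):
    ys,xs=np.nonzero(r['mask']); print(t,round(r['p'],2),np.round(r['pixel']),[xs.min(),xs.max(),ys.min(),ys.max()],np.mean(im[r['mask']],0).round())
cv2.imwrite('pics/v4.png',cv2.resize(im[50:290,:,::-1],None,fx=800/560,fy=800/560,interpolation=cv2.INTER_CUBIC))
E
```

```text
time: 6.75
tool_pos: [489.6, -12.9, 169.5]
tcp_rot: [3.141, -0.001, 3.0]
contact_force: [0.1, 0.2, -1.3]
grip_width: 20.8
finger_force: 29.9
vial_red_centre 0.96 [273. 201.] [np.int64(260), np.int64(281), np.int64(188), np.int64(216)] [145. 104.  97.]
clip 0.89 [120. 225.] [np.int64(82), np.int64(150), np.int64(199), np.int64(251)] [101.  57.  34.]
clip 0.79 [ 35. 205.] [np.int64(0), np.int64(76), np.int64(193), np.int64(241)] [66. 43. 73.]
clip 0.67 [542. 141.] [np.int64(524), np.int64(559), np.int64(130), np.int64(154)] [102.  83.  61.]
tray 0.88 [279. 200.] [np.int64(127), np.int64(411), np.int64(159), np.int64(327)] [116. 130. 132.]
```

View pics/v4.png

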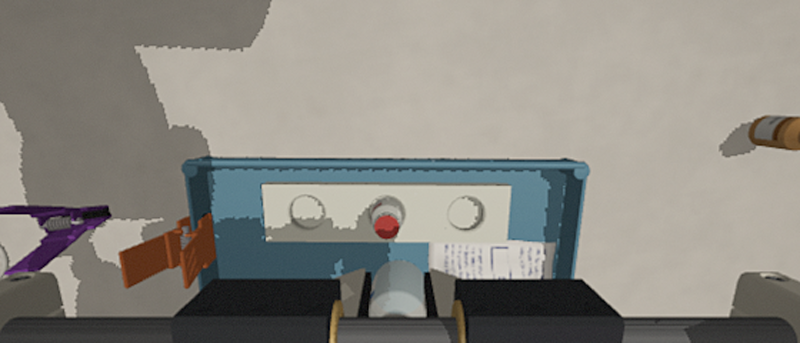

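The wrist view shows the right well at (308,211), the left well at (465,213), the red cap at (386,225), the orange clip on the right wall at about (180,250) and the purple clip at (60,235), all in enlarged-crop pixels.

```bash
python3 - <<'E'
from h import *
c=cam('wrist'); V=lambda p:(p[0]*.7,p[1]*.7+50)
im=cv2.imread('pics/w2.png')
g=cv2.cvtColor(im,cv2.COLOR_BGR2GRAY)
big=cv2.resize(g[180:220,195:345],None,fx=6,fy=6,interpolation=cv2.INTER_CUBIC)
h=cv2.HoughCircles(big,cv2.HOUGH_GRADIENT,1,150,param1=60,param2=15,minRadius=55,maxRadius=90)
W=[]
for x,y,r in h[0]:
    p=(195+(x+.5)/6-.5,180+(y+.5)/6-.5); print(np.round(p,1),round(r/6,1),atz(c,p,17).round(1))
for n,p in [('w3',(308,211)),('w1',(465,213))]: q=atz(c,V(p),17); W.append(q); print(n,q.round(1))
d=W[1]-W[0]; print('span',np.linalg.norm(d),'yaw',np.arctan2(-d[0],d[1]))
for n,p in [('blkR',(262,184)),('blkL',(510,186)),('blkBR',(262,240))]: print(n,atz(c,V(p),17).round(1))
for n,p in [('FR',(186,161)),('FL',(588,165))]: print(n,atz(c,V(p),34).round(1))
print('redcap',atz(c,V((386,229)),58).round(1))
o=bot.get_obs(); print(o['tool_pos'],o['tcp_rot'])
E
```

```text
[214.3 196.5] 10.4 [481.8 -78.7  17. ]
[324.8 196.7] 14.1 [498.5  38.   17. ]
[270.  207.3] 9.5 [502.  -21.7  17. ]
w3 [483.3 -77.6  17. ]
w1 [501.3  38.5  17. ]
span 117.51735285703367 yaw -0.15401177712695668
blkR [ 458.5 -107.1   17. ]
blkL [485.6  73.3  17. ]
blkBR [ 500.7 -116.8   17. ]
FR [ 433.4 -149.2   34. ]
FL [474.8 123.2  34. ]
redcap [493.8 -19.2  58. ]
[489.718569   -12.80098947 169.63796089] [ 3.14149625e+00 -1.16460343e-04  3.00188903e+00]
```

```bash
python3 - <<'E'
from h import *
go(501,39.5,42,np.pi/2-.15)
E
```

```text
t 7.0 shift [ -3.9  53.4 127.6] rz 0.01 ang 1.431 tool_x [-0.99   0.139  0.   ] tilt [-0.0001  0.0001] j6 -1.61
```

```bash
python3 -m jog '[[-2,27,0,0,0,0.01],[-2,26.5,0,0,0,0],[0,0,30,0,0,0],[0,0,35,0,0,0],[0,0,35,0,0,0],[0,0,28,0,0,0],[0,0,0,0,0,0],[0,0,0,0,0,0]]'
python3 - <<'E'
from h import *
c,im=snap('wrist','w3.png')
print(bot.get_obs()['tool_pos'])
cv2.imwrite('pics/v5.png',cv2.resize(im[90:290,160:400,::-1],None,fx=3,fy=3,interpolation=cv2.INTER_CUBIC))
print(proj(c,[[501,39.5,17]]))
E
```

```text
time: 7.75
tool_pos: [501.6, 39.0, 42.1]
tcp_rot: [-3.142, -0.0, 2.991]
contact_force: [0.8, -0.1, -0.4]
grip_width: 20.9
finger_force: 29.9
[502.3815903   38.83159091  42.90069626]
[[276.24392571 238.91209853]]
```

View pics/v5.png

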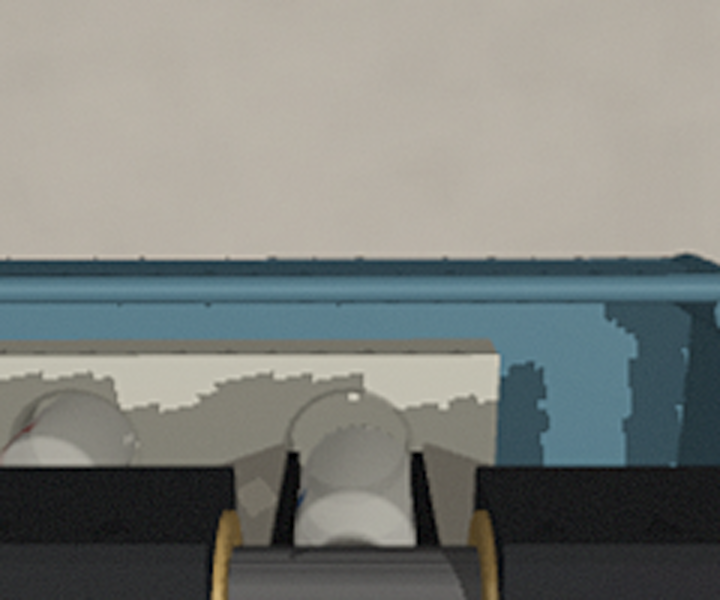

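The well rim is at crop columns 287–411 with its near edge at row 390. The vial's bottom disc is at columns 308–405 with its near edge at row 423.

```bash
python3 - <<'E'
from h import *
c=cam('wrist'); o=bot.get_obs(); Rm=R.from_euler('xyz',o['tcp_rot']).as_matrix(); t=np.array(o['tool_pos'])
V=lambda p:(160+p[0]/3,90+p[1]/3)
f=lambda p,z:((atz(c,V(p),z)-t)@Rm).round(1)
print(t, 'well edge',f((349,390),17),f((287,445),17),f((411,445),17)); 
for z in (27,28,29): print('vial edge',f((356.5,423),z),f((308,455),z),f((405,455),z))
print('red', f((72,390),58))
E
```

```text
[502.3815903   38.83159091  42.90069626] well edge [13.4  0.5 25.9] [  0.8 -13.1  25.9] [ 0.8 14.  25.9]
vial edge [ 9.6  2.1 15.9] [ 2.5 -8.  15.9] [ 2.5 12.2 15.9]
vial edge [ 9.9  2.1 14.9] [ 2.9 -7.9 14.9] [ 2.9 12.1 14.9]
vial edge [10.3  2.1 13.9] [ 3.3 -7.8 13.9] [ 3.3 12.  13.9]
red [ 26.8 -45.4 -15.2]
```

```bash
python3 -m jog '[[0.5,-1.6,0,0,0,0],[0,0,5,0,0,0],[0,0,4,0,0,0],[0,0,4,0,0,0],[0,0,4,0,0,0],[0,0,0,0,0,0],[0,0,0,0,0,0]]'
```

```text
time: 8.5
tool_pos: [500.7, 37.1, 24.6]
tcp_rot: [-3.142, -0.0, 2.991]
contact_force: [0.6, -1.1, -0.2]
grip_width: 21.4
finger_force: 29.9
```

```bash
python3 -m jog '[[0,0,1.5,0,0,0],[0,0,1,0,0,0],[0,0,0,0,0,0],[0,0,0,0,0,0]]'; python3 -m jog '[[0,0,0,0,0,0],[0,0,0,0,0,0],[0,0,0,0,0,0],[0,0,0,0,0,0],[0,0,-10,0,0,0],[0,0,-20,0,0,0],[0,0,-35,0,0,0],[0,0,-35,0,0,0],[0,0,-35,0,0,0],[0,0,0,0,0,0]]' 38
python3 - <<'E'
from h import *
go(472,268,150,np.pi/2-.15)
c,im=snap('scene','s2.png')
cv2.imwrite('pics/v6.png',cv2.resize(im[180:300,230:400,::-1],None,fx=4,fy=4,interpolation=cv2.INTER_CUBIC))
E
```

```text
time: 8.9
tool_pos: [500.8, 37.1, 22.3]
tcp_rot: [3.142, 0.0, 2.991]
contact_force: [-0.3, -0.0, -0.5]
grip_width: 21.2
finger_force: 29.9
time: 9.9
tool_pos: [503.5, 36.9, 162.6]
tcp_rot: [3.141, 0.01, 2.991]
contact_force: [0.1, -0.3, -0.3]
grip_width: 35.1
finger_force: 0.0
t 9.9 shift [ 65.9 223.7  12.1] rz -0.001 ang 1.42 tool_x [-0.989  0.15  -0.01 ] tilt [ 0.01   -0.0008] j6 -1.5
```

View pics/v6.png

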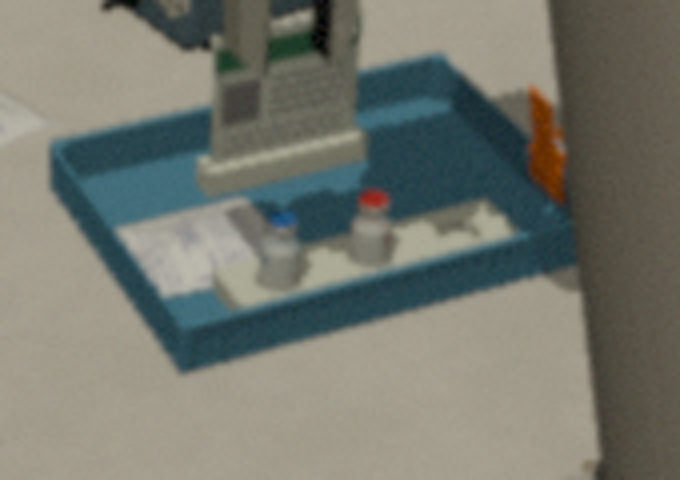

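```bash
python3 -m jog '[[11,37,0,0,0,0],[11,37,0,0,0,0],[11,37,0,0,0,0],[11,37,0,0,0,0],[11,37,0,0,0,0],[11,37,5,0,0,0],[0,0,0,0,0,0.14],[0,0,0,0,0,0.14],[0,0,0,0,0,0.14],[0,0,0,0,0,0.14],[0,0,0,0,0,0.14],[0,0,0,0,0,0]]'
python3 - <<'E'
from h import *
c,im=snap('wrist','w4.png')
for r in bot.outline_of('vial_amber_centre','wrist'):
    ys,xs=np.nonzero(r['mask']); print(round(r['p'],2),np.round(r['pixel']),[xs.min(),xs.max(),ys.min(),ys.max()],atz(c,r['pixel'],25).round(1))
go(473,267,80,np.pi/2-.15-.7)
E
```

```text
time: 11.15
tool_pos: [468.2, 266.2, 151.3]
tcp_rot: [-3.14, -0.001, 2.29]
contact_force: [-0.3, -0.6, 1.4]
grip_width: 34.6
finger_force: 0.0
0.61 [279. 201.] [np.int64(271), np.int64(293), np.int64(189), np.int64(220)] [468.7 268.9  25. ]
t 11.2 shift [-2.5  4.  71.6] rz 0.003 ang 0.724 tool_x [-0.662  0.749  0.   ] tilt [-0.0012 -0.0005] j6 -0.35
```

```bash
python3 -m jog '[[0,3,0,0,0,0],[0,0,33,0,0,0],[0,0,35,0,0,0],[0,0,0,0,0,0],[0,0,0,0,0,0]]'
python3 - <<'E'
from h import *
c,im=snap('wrist','w5.png')
print(bot.get_obs()['tool_pos'])
cv2.imwrite('pics/v7.png',cv2.resize(im[150:330,170:410,::-1],None,fx=3,fy=3,interpolation=cv2.INTER_CUBIC))
E
```

```text
time: 11.75
tool_pos: [471.2, 268.5, 84.4]
tcp_rot: [-3.141, -0.0, 2.292]
contact_force: [0.5, -0.3, 0.4]
grip_width: 34.7
finger_force: 0.0
[471.93263479 268.82092753  85.43899891]
```

View pics/v7.png

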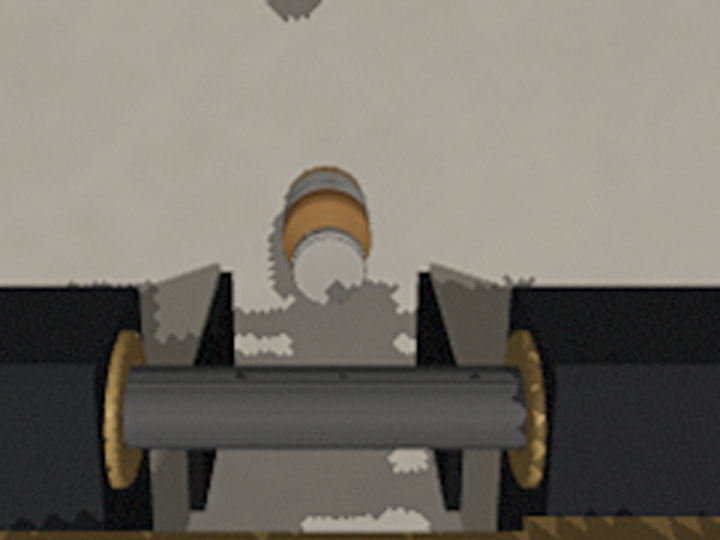

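The amber vial is centred between the fingers: cap at crop (331,265), finger midline at about 325.

```bash
python3 - <<'E'
from h import *
c=cam('wrist'); o=bot.get_obs(); Rm=R.from_euler('xyz',o['tcp_rot']).as_matrix(); t=np.array(o['tool_pos'])
print(((atz(c,(280.3,238.3),50)-t)@Rm).round(1), ((atz(c,(279,205.5),1)-t)@Rm).round(1))
E
```

```text
[-2.   2.7 35.4] [ 8.2  2.  84.4]
```

```bash
python3 -m jog '[[-2,1.5,0,0,0,0],[0,0,20,0,0,0],[0,0,25,0,0,0],[0,0,25,0,0,0],[0,0,0,0,0,0],[0,0,0,0,0,0]]'; python3 -m jog '[[0,0,0,0,0,0],[0,0,0,0,0,0],[0,0,0,0,0,0],[0,0,0,0,0,0],[0,0,0,0,0,0],[0,0,0,0,0,0]]' 0; python3 -m jog '[[0,0,-20,0,0,0],[0,0,-30,0,0,0],[0,0,-30,0,0,0],[0,0,-30,0,0,0],[0,0,-30,0,0,0],[0,0,0,0,0,0],[0,0,0,0,0,0]]'
python3 - <<'E'
from h import *
go(483,-82,155,np.pi/2-.15-.7)
E
```

```text
time: 12.4
tool_pos: [474.4, 268.2, 15.4]
tcp_rot: [3.14, 0.001, 2.291]
contact_force: [-0.4, 0.3, 0.2]
grip_width: 34.6
finger_force: 0.0
time: 13.0
tool_pos: [474.5, 268.3, 15.7]
tcp_rot: [3.139, 0.001, 2.291]
contact_force: [0.4, -0.7, 8.5]
grip_width: 21.1
finger_force: 29.9
time: 13.7
tool_pos: [473.7, 268.0, 154.9]
tcp_rot: [3.14, 0.001, 2.291]
contact_force: [0.2, -0.4, -0.9]
grip_width: 21.0
finger_force: 29.9
t 13.7 shift [-269.3 -223.8   -0.3] rz -0.001 ang 0.72 tool_x [-0.659  0.752 -0.001] tilt [0.0015 0.0005] j6 -0.35
```

```bash
python3 -m jog '[[-30,-25,0,0,0,0],[-30,-25,0,0,0,0],[-30,-25,0,0,0,0],[-30,-25,0,0,0,0],[-30,-25,0,0,0,0],[-30,-25,0,0,0,0],[-30,-25,0,0,0,0],[-30,-25,0,0,0,0],[-29,-24,0,0,0,0],[0,0,0,0,0,0],[0,0,0,0,0,0]]'
python3 - <<'E'
from h import *
go(483,-82,48,np.pi/2-.15-.7)
E
```

```text
time: 14.8
tool_pos: [481.7, -82.3, 153.1]
tcp_rot: [-3.141, -0.002, 2.289]
contact_force: [-0.1, 0.2, 0.4]
grip_width: 21.4
finger_force: 29.9
t 14.8 shift [ -0.9   1.3 105.1] rz -0.003 ang 0.718 tool_x [-0.658  0.753  0.002] tilt [-0.0023  0.0012] j6 -1.04
```

```bash
python3 -m jog '[[-0.5,1,30,0,0,0],[0,0,30,0,0,0],[0,0,30,0,0,0],[0,0,17,0,0,0],[0,0,0,0,0,0],[0,0,0,0,0,0],[0,0,0,0,0,0]]'
python3 - <<'E'
from h import *
c,im=snap('wrist','w6.png')
print(bot.get_obs()['tool_pos'])
cv2.imwrite('pics/v8.png',cv2.resize(im[110:290,170:410,::-1],None,fx=3.33,fy=3.33,interpolation=cv2.INTER_CUBIC))
E
```

```text
time: 15.5
tool_pos: [484.3, -81.3, 48.2]
tcp_rot: [3.141, 0.002, 2.292]
contact_force: [-0.4, -0.2, -0.1]
grip_width: 20.8
finger_force: 29.9
[484.32175538 -81.51275734  48.30321883]
```

View pics/v8.png

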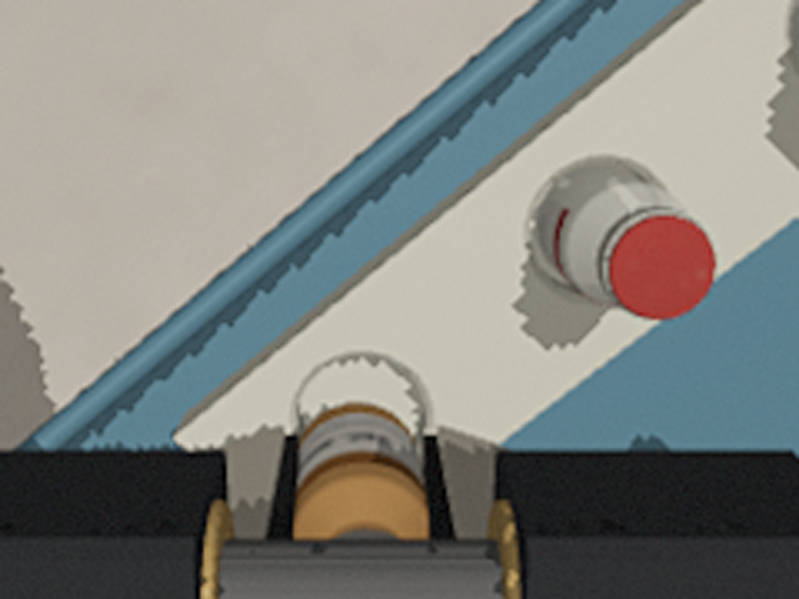

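Well rim at columns 294–430 with near edge at row 352; the amber vial's bottom is centred at column 358 with near edge at row 403.

```bash
python3 - <<'E'
from h import *
c=cam('wrist'); o=bot.get_obs(); Rm=R.from_euler('xyz',o['tcp_rot']).as_matrix(); t=np.array(o['tool_pos'])
V=lambda p:(170+p[0]/3.33,110+p[1]/3.33)
f=lambda p,z:((atz(c,V(p),z)-t)@Rm).round(1)
print('well edge',f((362,352),17),f((294,415),17),f((430,415),17)); 
print('vial edge',f((357.5,403),t[2]-15),f((300,440),t[2]-15),f((415,440),t[2]-15))
E
```

```text
well edge [15.7  1.6 31.3] [  2.4 -12.1  31.3] [ 2.3 15.4 31.3]
vial edge [10.9  0.8 15. ] [  3.6 -10.   15. ] [ 3.6 11.4 15. ]
```

```bash
python3 -m jog '[[1.5,0.9,5,0,0,0],[0,0,5,0,0,0],[0,0,5,0,0,0],[0,0,4,0,0,0],[0,0,4,0,0,0],[0,0,0,0,0,0],[0,0,0,0,0,0]]'
```

```text
time: 16.25
tool_pos: [483.3, -80.0, 24.1]
tcp_rot: [-3.141, -0.0, 2.291]
contact_force: [0.6, 0.0, -0.3]
grip_width: 20.8
finger_force: 29.9
```

```bash
python3 -m jog '[[0,0,1.5,0,0,0],[0,0,0,0,0,0],[0,0,0,0,0,0]]'; python3 -m jog '[[0,0,0,0,0,0],[0,0,0,0,0,0],[0,0,0,0,0,0],[0,0,0,0,0,0],[0,0,-10,0,0,0],[0,0,-20,0,0,0],[0,0,-40,0,0,0],[0,0,-40,0,0,0],[0,0,-40,0,0,0],[0,0,-40,0,0,0],[0,0,0,0,0,0],[0,0,0,0,0,0]]' 38
python3 - <<'E'
from h import *
go(545,-120,215,np.pi/2-.15)
E
```

```text
time: 16.55
tool_pos: [483.3, -80.0, 22.8]
tcp_rot: [3.141, 0.0, 2.291]
contact_force: [0.4, -0.1, 0.5]
grip_width: 21.1
finger_force: 29.9
time: 17.75
tool_pos: [483.4, -80.0, 213.9]
tcp_rot: [3.14, 0.002, 2.291]
contact_force: [-0.0, 1.3, -1.3]
grip_width: 35.1
finger_force: 0.0
t 17.8 shift [-70.7  19.9  -0.9] rz -0.701 ang 0.72 tool_x [-0.659  0.752 -0.002] tilt [ 0.0024 -0.0008] j6 -1.04
```

```bash
python3 -m jog '[[-23,7,0,0,0,0],[-24,6,0,0,0,0],[-23,7,0,0,0,0],[0,0,0,0,0,-0.14],[0,0,0,0,0,-0.14],[0,0,0,0,0,-0.14],[0,0,0,0,0,-0.14],[0,0,0,0,0,-0.14],[0,0,0,0,0,0],[0,0,0,0,0,0]]' 58
python3 - <<'E'
from h import *
c,im=snap('wrist','w7.png')
o=bot.get_obs(); print(o['tool_pos'],o['tcp_rot'],o['grip_width'])
for r in bot.outline_of('clip','wrist'):
    ys,xs=np.nonzero(r['mask']); print(round(r['p'],2),np.round(r['pixel']),[xs.min(),xs.max(),ys.min(),ys.max()],np.mean(im[r['mask']],0).round())
cv2.imwrite('pics/v9.png',cv2.resize(im[70:290,40:340,::-1],None,fx=2.66,fy=2.66,interpolation=cv2.INTER_CUBIC))
E
```

```text
time: 18.75
tool_pos: [543.9, -119.2, 211.6]
tcp_rot: [3.141, -0.002, 2.987]
contact_force: [0.9, 0.6, 0.3]
grip_width: 53.4
finger_force: 0.0
[ 544.02764296 -119.30619144  211.84814773] [ 3.14123101e+00 -1.74104556e-03  2.98739032e+00] 53.2230084533475
0.81 [140. 136.] [np.int64(110), np.int64(169), np.int64(116), np.int64(162)] [71. 46. 79.]
0.65 [225. 152.] [np.int64(203), np.int64(246), np.int64(133), np.int64(166)] [157. 100.  68.]
```

View pics/v9.png

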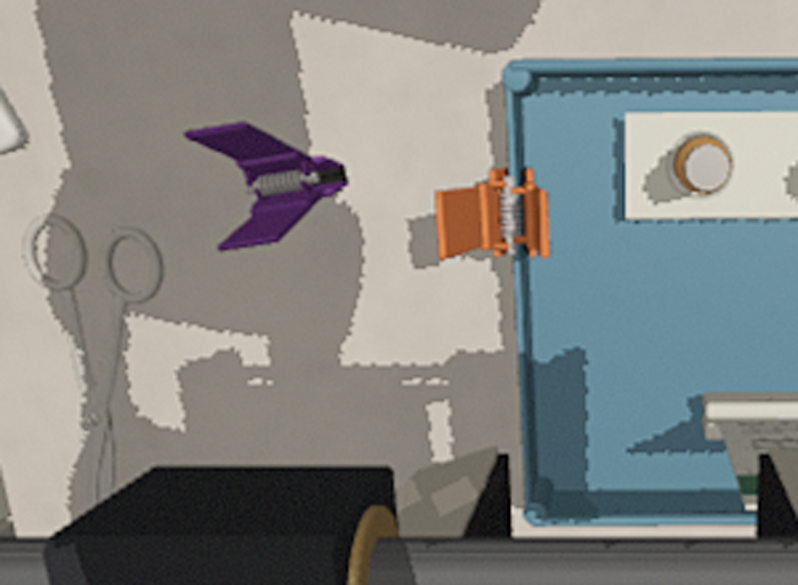

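The orange clip is on the wall with its coil at crop (511,212), and its plate top edges at columns 437 and 549, rows 188–259. The purple clip lies on the table well clear at (265,185). The amber vial stands in the right well, with its cap at (705,165).

```bash
python3 - <<'E'
from h import *
c=cam('wrist'); V=lambda p:(40+p[0]/2.66,70+p[1]/2.66)
print('coil',atz(c,V((511,212)),46).round(1))
for p in [(437,192),(440,259),(547,187),(549,257)]: print(p,atz(c,V(p),90).round(1))
a=np.mean([atz(c,V(p),90) for p in [(437,192),(440,259),(547,187),(549,257)]],0);print(a.round(1))
y=np.array([.148,.989]);x=np.array([.989,-.148]);C=np.array([551.3,-30.4])
for q in (a[:2],atz(c,V((511,212)),46)[:2]): print('tray xy',(q-C)@x,(q-C)@y)
print(C-138.5*y-40*x)
print('wall rim', [atz(c,V(p),34).round(1) for p in [(515,80),(530,510)]])
E
```

```text
coil [ 490.6 -158.9   46. ]
(437, 192) [ 477.5 -175.6   90. ]
(440, 259) [ 500.3 -179.7   90. ]
(547, 187) [ 481.7 -137.9   90. ]
(549, 257) [ 505.5 -141.6   90. ]
[ 491.2 -158.7   90. ]
tray xy -40.403540598994894 -135.7908607992944
tray xy -41.05270335087985 -136.0917043057095
[ 491.242  -161.4565]
wall rim [array([ 440.6, -149.2,   34. ]), array([ 625.7, -178.6,   34. ])]
```

```bash
python3 - <<'E'
from h import *
go(491,-160,62,np.pi/2-.15)
E
```

```text
t 18.9 shift [ 46.2 -48.4 150.2] rz -0.004 ang 1.417 tool_x [-0.988  0.153  0.001] tilt [-0.0011  0.0005] j6 -1.77
```

```bash
python3 -m jog '[[23,-24,0,0,0,0],[23,-24,0,0,0,0],[0,0,40,0,0,0],[0,0,40,0,0,0],[0,0,0,0,0,0],[0,0,0,0,0,0]]'
python3 - <<'E'
from h import *
go(491,-160,62,np.pi/2-.15)
c,im=snap('wrist','w8.png')
cv2.imwrite('pics/v10.png',cv2.resize(im[110:330,140:420,::-1],None,fx=2.7,fy=2.7,interpolation=cv2.INTER_CUBIC))
for r in bot.outline_of('clip','wrist'):
    ys,xs=np.nonzero(r['mask']); col=np.mean(im[r['mask']],0).round()
    print(round(r['p'],2),np.round(r['pixel']),[xs.min(),xs.max(),ys.min(),ys.max()],col)
h=cv2.cvtColor(im,cv2.COLOR_RGB2HSV); m=((h[...,0]>4)&(h[...,0]<16)&(h[...,1]>150)&(h[...,2]>60)).astype(np.uint8)
n,l,st,ce=cv2.connectedComponentsWithStats(m); print([s.tolist() for s in st[1:] if s[4]>40])
for z,p in [(90,(0,0))]:
    o=bot.get_obs(); Rm=R.from_euler('xyz',o['tcp_rot']).as_matrix()
    print('pred plate tops', proj(c,[np.array([491,-160,91])+s*20*Rm[:,1]+q*12*Rm[:,0] for s in(-1,1) for q in (-1,1)]).round())
E
```

```text
time: 19.45
tool_pos: [491.9, -160.0, 133.1]
tcp_rot: [3.141, -0.001, 2.99]
contact_force: [-0.2, -0.4, 1.2]
grip_width: 53.2
finger_force: 0.0
t 19.4 shift [ 0.8 -0.1 71.1] rz -0.002 ang 1.419 tool_x [-0.989  0.151  0.001] tilt [-0.0008  0.0004] j6 -1.88
0.91 [273. 213.] [np.int64(247), np.int64(302), np.int64(183), np.int64(242)] [131.  82.  55.]
0.64 [161. 195.] [np.int64(126), np.int64(194), np.int64(175), np.int64(232)] [74. 46. 83.]
0.29 [404. 203.] [np.int64(272), np.int64(559), np.int64(137), np.int64(326)] [132. 153. 157.]
[[278, 185, 25, 58, 719], [249, 186, 27, 57, 750]]
pred plate tops [[248. 246.]
 [247. 214.]
 [303. 246.]
 [304. 214.]]
```

The clip's plates are centred between the fingers at columns 249–303. They sit about 2 mm further toward tool +x than expected, so I'll shift by that and descend.

```bash
python3 -m jog '[[2.8,0,0,0,0,0],[0,0,20,0,0,0],[0,0,20,0,0,0],[0,0,20,0,0,0],[0,0,12,0,0,0],[0,0,0,0,0,0],[0,0,0,0,0,0]]'; python3 -m jog '[[0,0,0,0,0,0],[0,0,0,0,0,0],[0,0,0,0,0,0],[0,0,0,0,0,0],[0,0,0,0,0,0],[0,0,0,0,0,0],[0,0,0,0,0,0],[0,0,0,0,0,0],[0,0,0,0,0,0],[0,0,0,0,0,0]]' 0
```

```text
time: 20.25
tool_pos: [489.6, -159.8, 61.6]
tcp_rot: [-3.141, 0.001, 2.991]
contact_force: [1.0, -0.4, 0.1]
grip_width: 53.4
finger_force: 0.0
time: 21.25
tool_pos: [489.0, -159.6, 60.7]
tcp_rot: [3.142, 0.0, 2.991]
contact_force: [0.1, 1.0, -1.5]
grip_width: 21.0
finger_force: 30.0
```

```bash
python3 -m jog '[[0,0,-10,0,0,0],[0,0,-20,0,0,0],[0,0,-30,0,0,0],[0,0,-35,0,0,0],[0,0,-35,0,0,0],[0,0,0,0,0,0],[0,0,0,0,0,0],[0,0,0,0,0,0],[0,0,0,0,0,0]]'
python3 - <<'E'
from h import *
go(606,-39,190,-.15)
for n in ('side','scene','wrist'):
  c,im=snap(n,n+'_c.png')
  for r in bot.outline_of('clip',n):
    ys,xs=np.nonzero(r['mask']); col=np.mean(im[r['mask']],0).round()
    print(n,round(r['p'],2),np.round(r['pixel']),[xs.min(),xs.max(),ys.min(),ys.max()],col)
E
```

```text
time: 22.15
tool_pos: [488.3, -159.2, 189.5]
tcp_rot: [3.141, -0.002, 2.991]
contact_force: [-0.7, 0.4, -0.4]
grip_width: 21.3
finger_force: 30.0
t 22.1 shift [-98.3 136.6  -0.6] rz 1.57 ang 1.42 tool_x [-0.989  0.15   0.002] tilt [-0.0023  0.0012] j6 -1.88
side 0.75 [411. 251.] [np.int64(399), np.int64(415), np.int64(233), np.int64(263)] [122.  96. 124.]
side 0.65 [375. 203.] [np.int64(367), np.int64(377), np.int64(192), np.int64(212)] [172. 132. 112.]
wrist 0.89 [184. 185.] [np.int64(158), np.int64(208), np.int64(169), np.int64(215)] [82. 52. 91.]
wrist 0.55 [277. 243.] [np.int64(256), np.int64(299), np.int64(206), np.int64(271)] [118.  77.  54.]
wrist 0.38 [265. 240.] [np.int64(256), np.int64(276), np.int64(207), np.int64(271)] [118.  67.  39.]
```

```bash
python3 -m jog '[[0,0,0,0,0,0.143],[0,0,0,0,0,0.143],[0,0,0,0,0,0.143],[0,0,0,0,0,0.143],[0,0,0,0,0,0.143],[0,0,0,0,0,0.143],[0,0,0,0,0,0.143],[0,0,0,0,0,0.143],[0,0,0,0,0,0.143],[0,0,0,0,0,0.143],[0,0,0,0,0,0.14],[0,0,0,0,0,0]]'
python3 - <<'E'
from h import *
go(606,-39,190,-.15)
E
```

```text
time: 23.65
tool_pos: [489.0, -159.6, 190.6]
tcp_rot: [-3.142, -0.0, 1.42]
contact_force: [-0.5, -0.4, -0.8]
grip_width: 21.2
finger_force: 30.0
t 23.6 shift [136.8  97.5   0.6] rz -0.001 ang -0.151 tool_x [0.151 0.989 0.   ] tilt [-0.      0.0001] j6 -0.31
```

```bash
python3 -m jog '[[27,19.5,0,0,0,0],[27,19.5,0,0,0,0],[27,19.5,0,0,0,0],[28,19.5,0,0,0,0],[28,19.5,0,0,0,0],[0,0,0,0,0,0],[0,0,0,0,0,0],[0,0,0,0,0,0]]'
python3 - <<'E'
from h import *
c,im=snap('wrist','w9.png')
o=bot.get_obs();print(o['tool_pos'],o['tcp_rot'])
cv2.imwrite('pics/v10.png',cv2.resize(im[140:320,150:390,::-1],None,fx=3.33,fy=3.33,interpolation=cv2.INTER_CUBIC))
E
```

```text
time: 24.45
tool_pos: [605.3, -39.3, 190.5]
tcp_rot: [-3.141, 0.0, 1.422]
contact_force: [0.3, 0.6, -0.0]
grip_width: 21.1
finger_force: 30.0
[605.27659638 -39.53866391 190.74730657] [-3.14121349e+00  2.39487864e-04  1.42110200e+00]
```

View pics/v10.png

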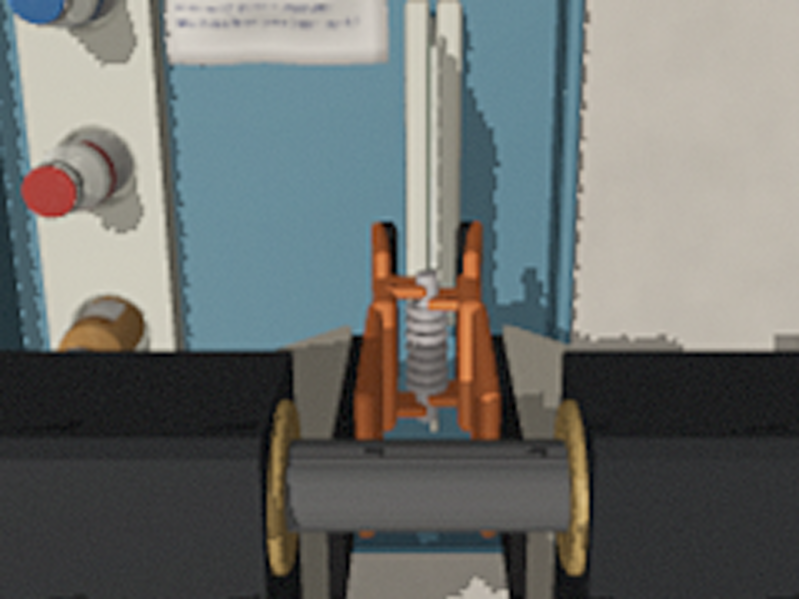

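The clip's jaws straddle the card line from above: mouth centre at crop column 427, card and foot slot at about 434.

```bash
python3 - <<'E'
from h import *
im=cv2.imread('pics/w9.png')
for r in (142,150,160,170,180,190,200,208,216): print(r,im[r,268:296,1].tolist())
for r in (212,):print([tuple(x) for x in im[r,258:300,::-1].tolist()])
E
python3 - <<'E'
from h import *
for n in ['scene','side']:
    im=cv2.imread('pics/%s_c.png'%n); h=cv2.cvtColor(im,cv2.COLOR_BGR2HSV)
    m=((h[...,0]>60)&(h[...,0]<85)&(h[...,1]>110)&(h[...,2]>30)).astype(np.uint8); m[:180]*=1
    k,l,st,ce=cv2.connectedComponentsWithStats(m); c=cam(n)
    for s,q in zip(st[1:],ce[1:]):
        if s[4]>60: print(n,s.tolist(),q.round(1), atz(c,q,106).round(1))
E
```

```text
142 [141, 143, 137, 154, 192, 206, 205, 203, 207, 194, 138, 126, 128, 176, 205, 207, 205, 204, 205, 188, 133, 123, 141, 139, 138, 140, 138, 139]
150 [140, 141, 138, 150, 188, 205, 204, 203, 205, 193, 132, 105, 110, 178, 184, 196, 207, 203, 203, 188, 130, 75, 82, 124, 142, 141, 137, 141]
160 [138, 140, 136, 147, 186, 206, 205, 202, 205, 190, 132, 167, 196, 161, 136, 143, 141, 139, 135, 165, 134, 81, 80, 125, 140, 138, 138, 137]
170 [138, 139, 139, 144, 185, 205, 205, 203, 205, 191, 131, 172, 201, 171, 142, 140, 141, 141, 139, 125, 102, 88, 92, 88, 83, 126, 140, 138]
180 [138, 139, 138, 124, 179, 208, 206, 203, 205, 191, 130, 173, 199, 169, 143, 142, 142, 140, 136, 124, 101, 87, 91, 88, 88, 89, 90, 89]
190 [140, 140, 139, 123, 180, 206, 205, 203, 205, 189, 133, 174, 205, 155, 127, 142, 143, 141, 136, 115, 93, 87, 89, 91, 88, 91, 89, 89]
200 [139, 138, 138, 121, 176, 206, 206, 204, 204, 190, 130, 180, 205, 154, 126, 143, 142, 139, 134, 114, 92, 87, 87, 91, 91, 89, 90, 86]
208 [32, 124, 146, 121, 175, 208, 206, 202, 204, 190, 130, 180, 207, 156, 128, 144, 141, 144, 129, 81, 23, 24, 29, 5
[... 493 characters left out ...]
 179, 172), (211, 209, 199), (165, 163, 150), (132, 130, 118), (144, 142, 130), (145, 143, 131), (146, 143, 132), (118, 116, 104), (56, 53, 51), (27, 29, 30), (40, 35, 33), (117, 63, 34), (141, 78, 39), (134, 71, 36), (124, 64, 30), (95, 62, 45), (66, 84, 90), (61, 90, 102), (64, 87, 97), (59, 83, 91), (89, 124, 137)]
scene [285, 187, 34, 10, 107] [301.2 191.4] [590.8 -26.2 106. ]
scene [79, 198, 19, 8, 120] [ 88.2 201.5] [808.3 418.5 106. ]
scene [84, 233, 24, 13, 118] [ 96.2 239.6] [652.1 449.  106. ]
scene [264, 362, 90, 58, 567] [310.9 392. ] [104.1 298.4 106. ]
scene [260, 390, 23, 20, 105] [271.4 398.9] [125.1 355.  106. ]
scene [234, 400, 26, 20, 168] [246.9 408.5] [129.9 393.7 106. ]
```

```bash
python3 -m jog '[[0,1.6,5,0,0,0],[0,0,8,0,0,0],[0,0,8,0,0,0],[0,0,6,0,0,0],[0,0,6,0,0,0],[0,0,0,0,0,0],[0,0,0,0,0,0]]'
python3 - <<'E'
from h import *
c,im=snap('wrist','w10.png'); print(bot.get_obs()['tool_pos'])
for r in (180,190,195,200,205,210): print(r,im[r,256:300,0].tolist()); 
E
```

```text
time: 25.2
tool_pos: [607.5, -38.9, 157.6]
tcp_rot: [-3.141, 0.0, 1.421]
contact_force: [-0.2, -0.0, 0.2]
grip_width: 20.8
finger_force: 30.0
[607.66617695 -38.9379154  157.93898196]
180 [107, 106, 106, 104, 104, 104, 105, 105, 105, 106, 104, 100, 115, 186, 211, 211, 208, 207, 205, 156, 169, 201, 159, 122, 142, 144, 145, 145, 145, 138, 114, 77, 63, 64, 65, 66, 65, 65, 56, 92, 104, 102, 102, 102]
190 [106, 106, 105, 105, 104, 103, 107, 105, 105, 106, 105, 100, 101, 182, 212, 209, 207, 207, 208, 158, 177, 205, 162, 125, 141, 146, 145, 144, 143, 139, 113, 76, 64, 66, 65, 65, 67, 66, 63, 69, 64, 61, 76, 97]
195 [104, 106, 103, 104, 104, 104, 103, 103, 105, 102, 104, 101, 93, 181, 211, 210, 208, 206, 208, 157, 176, 207, 161, 180, 174, 143, 142, 144, 144, 136, 112, 75, 63, 64, 64, 65, 64, 64, 68, 65, 66, 64, 61, 75]
200 [105, 106, 103, 103, 104, 103, 103, 103, 105, 104, 101, 102, 94, 180, 211, 212, 208, 205, 208, 159, 178, 211, 172, 125, 141, 146, 145, 144, 145, 139, 107, 70, 63, 66, 63, 66, 64, 63, 65, 64, 62, 62, 73, 98]
205 [105, 105, 103, 101, 105, 100, 103, 103, 106, 110, 109, 107, 92, 186, 213, 210, 207, 206, 207, 158, 177, 206, 159, 180, 174, 143, 146, 143, 143, 137, 105, 71, 65, 71, 64, 67, 58, 59, 60, 65, 65, 61, 82, 100]
210 [104, 107, 103, 103, 99, 127, 144, 147, 134, 103, 52, 25, 7, 138, 203, 212, 208, 206, 206, 164, 181, 205, 167, 126, 140, 148, 145, 144, 144, 139, 99, 42, 36, 30, 113, 141, 136, 130, 102, 66, 62, 63, 58, 91]
```

```bash
python3 -m jog '[[0,-0.4,5,0,0,0],[0,0,5,0,0,0],[0,0,5,0,0,0],[0,0,1,0,0,0],[0,0,0,0,0,0],[0,0,0,0,0,0],[0,0,0,0,0,0],[0,0,0,0,0,0],[0,0,0,0,0,0]]'
python3 - <<'E'
from h import *
for n in ('side','scene','wrist'): snap(n,n+'_f.png')
a=[cv2.imread('pics/%s_f.png'%n) for n in ('side','scene','wrist')]
c=cam('wrist'); o=bot.get_obs();print(o['tool_pos'],o['contact_force'],o['grip_width'])
for r in (180,195,200,205,210,215): print(r,a[2][r,256:300,2].tolist())
for n in ('side','scene'):
    im=cv2.imread('pics/%s_f.png'%n); h=cv2.cvtColor(im,cv2.COLOR_BGR2HSV)
    m=(((h[...,0]>3)&(h[...,0]<16))&(h[...,1]>120)&(h[...,2]>50)).astype(np.uint8)
    k,l,st,ce=cv2.connectedComponentsWithStats(m)
    print(n,[s.tolist() for s in st[1:] if s[4]>15 and 250<s[0]<400])
    for z in (97,113): print(z,proj(cam(n),np.array([607.5,-38.9,z])).round(1))
    t=bot.outline_of('vial_amber_centre',n)+bot.outline_of('vial_blue_centre',n)+bot.outline_of('vial_red_centre',n)
    print([(round(r['p'],2),np.round(r['pixel']).tolist()) for r in t])
E
```

```text
time: 26.15
tool_pos: [607.2, -38.9, 141.9]
tcp_rot: [3.141, 0.0, 1.421]
contact_force: [-0.6, -0.0, -0.9]
grip_width: 21.0
finger_force: 30.0
[607.12742871 -38.87349615 141.80698291] [ 1.12435957  0.1837818  -0.45079793] 21.14564719006644
180 [105, 104, 108, 106, 106, 104, 104, 105, 106, 105, 106, 99, 126, 189, 212, 212, 209, 208, 209, 177, 143, 193, 200, 149, 172, 173, 145, 145, 144, 145, 138, 107, 68, 63, 66, 66, 65, 75, 101, 108, 108, 105, 101, 102]
195 [105, 103, 105, 105, 105, 105, 107, 105, 104, 105, 104, 97, 118, 186, 212, 211, 209, 206, 208, 191, 152, 186, 198, 138, 121, 147, 147, 145, 145, 144, 139, 102, 69, 62, 66, 67, 65, 66, 66, 69, 65, 64, 64, 61]
200 [105, 104, 106, 106, 105, 105, 103, 105, 103, 104, 104, 101, 90, 181, 213, 212, 208, 207, 208, 192, 152, 189, 202, 155, 173, 173, 144, 145, 144, 145, 138, 102, 67, 64, 68, 67, 65, 68, 64, 66, 65, 66, 64, 63]
205 [105, 103, 105, 105, 102, 102, 103, 103, 108, 112, 110, 104, 104, 183, 213, 212, 208, 206, 208, 192, 148, 191, 207, 148, 119, 145, 148, 145, 143, 144, 138, 103, 68, 67, 70, 63, 63, 60, 63, 63, 65, 64, 67, 60]
210 [104, 106, 105, 102, 101, 130, 144, 148, 136, 101, 58, 26, 6, 142, 205, 214, 208, 206, 208, 192, 148, 184, 199, 148, 172, 172, 146, 146, 145, 147, 114, 50, 22, 12, 111, 144, 138, 129, 103, 66, 65, 65, 59, 93]
215 [103, 104, 103, 104, 102, 117, 135, 158, 169, 151, 99, 28, 0, 144, 206, 215, 209, 205, 208, 193, 148, 186, 207, 148, 118, 146, 149, 146, 144, 145, 114, 52, 25, 83, 156, 172, 151, 117, 88, 70, 65, 62, 63, 63]
side [[316, 185, 13, 18, 162]]
97 [322.3 199.5]
113 [322.5 194.4]
[]
scene [[294, 163, 18, 32, 296]]
97 [301.4 190.2]
113 [301.7 184.5]
[(0.51, [343.0, 230.0]), (0.69, [202.0, 313.0]), (0.47, [299.0, 245.0]), (0.59, [301.0, 246.0]), (0.44, [321.0, 237.0])]
```

```bash
python3 - <<'E'
from h import *
x=np.array([.989,-.15,0]);y=np.array([.15,.989,0]);b=np.array([607.3,-38.9,0])
for n in ('side','scene'):
    im=cv2.imread('pics/%s_f.png'%n); h=cv2.cvtColor(im,cv2.COLOR_BGR2HSV)
    m=(((h[...,0]>3)&(h[...,0]<16))&(h[...,1]>120)&(h[...,2]>50)); m[:,:250]=0;m[:,400:]=0;m[210:]=0;m[:150]=0
    print(n,{int(r):(int(np.nonzero(m[r])[0].min()),int(np.nonzero(m[r])[0].max())) for r in range(183,205) if m[r].any()})
    for z in (90,97,104): print(z,[proj(cam(n),b-9*x+s*18*y+[0,0,z]).round(1).tolist() for s in (1,-1)])
    # card top edge ends
    print('card top',[proj(cam(n),b+s*50*y+[0,0,113]).round(1).tolist() for s in (1,-1)])
    H=cv2.cvtColor(im,cv2.COLOR_BGR2GRAY)
    for cc in ((302,340) if n=='side' else (286,318)): print(cc,{r:int(H[r,cc]) for r in range(178,204)})
E
```

```text
side {185: (327, 327), 186: (327, 327), 187: (327, 327), 188: (326, 327), 189: (320, 327), 190: (319, 327), 191: (319, 327), 192: (319, 327), 193: (318, 327), 194: (318, 328), 195: (317, 328), 196: (317, 328), 197: (316, 328), 198: (316, 328), 199: (316, 328), 200: (316, 328), 201: (316, 328), 202: (317, 328)}
90 [[315.3, 202.9], [328.4, 204.0]]
97 [[315.3, 200.7], [328.5, 201.8]]
104 [[315.3, 198.5], [328.6, 199.6]]
card top [[304.2, 192.9], [341.0, 196.1]]
302 {178: 215, 179: 221, 180: 221, 181: 221, 182: 221, 183: 222, 184: 222, 185: 222, 186: 221, 187: 222, 188: 222, 189: 223, 190: 223, 191: 223, 192: 223, 193: 221, 194: 221, 195: 220, 196: 220, 197: 220, 198: 220, 199: 221, 200: 221, 201: 220, 202: 221, 203: 221}
340 {178: 142, 179: 137, 180: 134, 181: 130, 182: 129, 183: 126, 184: 122, 185: 112, 186: 104, 187: 98, 188: 95, 189: 96, 190: 95, 191: 95, 192: 96, 193: 95, 194: 96, 195: 110, 196: 134, 197: 149, 198: 146, 199: 140, 200: 142, 201: 146, 202: 148, 203: 150}
scene {183: (295, 308), 184: (294, 310), 185: (294, 310), 186: (297, 311), 187: (298, 311), 188: (298, 310), 189: (298, 310), 190: (298, 310), 191: (298, 310), 192: (297, 310), 193: (298, 308), 194: (298, 303)}
90 [[296.3, 195.9], [309.6, 193.0]]
97 [[296.4, 193.4], [309.7, 190.5]]
104 [[296.5, 191.0], [309.8, 188.0]]
card top [[283.0, 188.6], [320.0, 180.6]]
286 {178: 52, 179: 55, 180: 56, 181: 53, 182: 55, 183: 55, 184: 54, 185: 53, 186: 55, 187: 61, 188: 85, 189: 98, 190: 100, 191: 89, 192: 67, 193: 47, 194: 47, 195: 49, 196: 49, 197: 61, 198: 85, 199: 98, 200: 96, 201: 86, 202: 75, 203: 74}
318 {178: 124, 179: 148, 180: 150, 181: 133, 182: 107, 183: 93, 184: 84, 185: 62, 186: 45, 187: 45, 188: 42, 189: 44, 190: 54, 191: 78, 192: 90, 193: 91, 194: 91, 195: 92, 196: 95, 197: 91, 198: 85, 199: 85, 200: 86, 201: 87, 202: 86, 203: 83}
```

Both fixed cameras put the jaw tips 16–18 mm below the card's top edge and centred on it, and the wrist force is near zero. I'm handing in the job.

```bash
python3 -c "
from plant import bot
print(bot.close_job())"
```

```text
the job is handed in; nothing more can be done
None
```

I handed the job in at about 26 s: the blue-capped and amber vials stand in the end wells, and the squeezed-open clip is held over the middle of the card's top edge, with no sign of contact in the force readings or pictures; no verdict was returned.

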